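# Close the refilled isomalt dispenser and hold its dosing slide at the set mark

## Robot

A 6-joint arm with a two-finger parallel gripper is mounted at the origin on the work surface; the furniture and walls round the work are solid. World frame = base frame: x ahead of the robot, y to its left, z up, the work surface at z = 0. Lengths are in m, angles in rad, forces in N, time in s.
With the tool pointing down it reaches from about 0.375 to 0.9 m from the base axis. Payload 3.1 kg.
Tool frame: the origin (TCP) lies midway between the tips of the shut fingers; the grasp point (between the pads) lies 19 mm behind it; z points along the fingers, y is the line along which they close (so a half turn about z gives the same grasp; the last joint's range is limited). The gripper opens to 85 mm and grips with 20 to 120 N. Pads are 22 mm wide; open, the fingers measure 114 mm over their backs; the gripper's body (76 mm by 85 mm) begins 54 mm behind the grasp point. The pads swing forward as they close: fully open they stand 13 mm farther back than shut.
Start: joints at [1.024, 0.527, 1.433, -0, 1.181, -0.178], TCP at [0.225, 0.583, 0.231] pointing down, gripper open.
Joint ranges: [-3.08, 3.08], [-0.75, 2.2], [0.22, 2.44], [-1.43, 4.57], [0, 2.65], [-2.85, 2.85]. Speed limits (rad/s): [2.79, 2.79, 3.14, 3.14, 3.14, 3.14].

## Interface

Orientations are given as a unit quaternion [x, y, z, w].
In Python, from station import manip gives the robot as it stands.
- The arm moves only by the tool drive_tool, never from a script. Its argument "motion" is a list that holds one entry, the list of rows, each a list of 5 numbers: the finger opening in mm, from 0 to 85.4, then the shift along the tool's x, y, z in units of 30 mm (1.0 is 30 mm), then the turn about the tool's z in units of 8 degrees (1.0 is 8 degrees). In form: [[[fingers, x, y, z, yaw], ...]]. A call has 1 to 10 rows; each row is the pose to reach, as a shift and turn from the pose commanded when the call began, along the tool's axes at that moment; what a row does not reach only later rows make up. A row lasts 1/10 s, in which the tool goes at most 50 mm and 8.59 degrees, less where a joint would pass 70% of its speed; a pose out of reach is approached as far as the arm can. A call with a gripper value outside its range is refused whole. The fingers move at their own pace and stop on an object; "squeeze" is the grip in N (left out, the last holds). Time passes only in rows, so rows that repeat a pose let the fingers close. It gives the time, the measured TCP pose, the force, the opening and the grip force at its end, in the units of the state.
- manip.sense(): the state, without advancing time (a new reading comes with each control period).
- manip.snapshot(name): name is "scene" or "top"; returns the picture (420x560x3 uint8, red, green, blue); there is no depth.
- manip.camera_model(name): a dict with "fov_y" (degrees; the focal length in pixels is half the picture's height over the tangent of half this angle, whatever the lens; pixels are square), "cx", "cy" (the principal point, pixels), "origin" and "orientation" of the camera in the world. Camera axes: x right, y up, looking along -z (the intrinsics and any distortion apply to the point x, -y, -z); pixel columns grow to the right and rows downward; lengths in m; the calibration is good to about 2 mm. A picture is of the moment at which its call begins. camera_model takes no time and is no camera call.
- manip.sign_off(): hands the job in; it is judged then, once.
The state is a dict: "t": time; "q": joint angles; "qd": joint speeds; "tau": joint torques, N m; "tcp_pos": TCP position; "tool_rot": TCP orientation; "force": force on the tool from outside, world axes, zero at the start; "ft_torque": the same for the moment, N m; "finger_gap": opening from 0.0 (shut) to 1.0 (fully open); "gripper_force": force on a finger pad.
Only numpy, scipy, OpenCV 4.12 (cv2) and the standard library are available. Lean on these libraries where they do the work, as an engineer would, in place of code of your own. Each camera call takes 0.05 s, during which the arm holds its last target. There are 200 camera calls.

## Task

The steel bench dispenser has just been refilled and isomalt draws damp, so first put the loose steel lid back on its hopper, fully seated and let go. Then take the black upright grip of the spring-return dosing slide and pull it out until the line across the slide is level with the black pointer clamped on the rail, without pulling well past it, and keep it there: the spring shuts the slide as soon as it is let go, so finish while still holding it at the pointer. Do not shift the pointer, and leave the bowl under the spout and everything else on the bench where it stands.

Things in the scene. Friction and masses are not known exactly. Their poses are not given: they have to be found in the camera images.
- dispenser: steel bench dispenser, fixed to the bench: foot plate 215 x 130 mm, column at the back (+x), slide housing on it, round open hopper above. Origin: on the bench under the axis of hopper and spout; z up. Its -x axis is the direction in which the slide pulls out, roughly to the robot's right, turned by up to 0.35 rad. Two guide rails, tops 104 mm high, run from x = -55 to -129 mm at y = +-26 mm
- hopper_mouth (a point): centre of the hopper's open mouth, on its axis, level with the rim, 195 mm above the bench. The rim is 136 mm across outside and 130 mm inside; a strainer lies 28 mm below the rim
- lid: the hopper's loose steel lid, at first lying on the bench to the right, knob up. Origin: centre of its underside; z up. Plug 123 mm across, 9.5 mm deep, then a flange 143 mm across that rests on the rim; dome top at 18 mm; black knob 26 mm across from z = 29 to 41 mm, top at 45 mm, neck below. About 0.18 kg. Seated, its origin is 9.5 mm below the rim on the hopper's axis, with 3 mm play all round
- dose_slide (a joint): travel of the dosing slide (m): 0 shut, grows as it is pulled out, stop at 0.060. Its spring pulls it shut with about 4 N at 0 and 1 N more for every 10 mm (8.5 N at 45 mm)
- slide_handle (a point): point on the axis of the slide's upright black grip, 130 mm above the bench. The grip is a post 16 mm thick from 108 to 140 mm above the bench with a 21 mm head up to 158 mm, at the slide's outer end; below it a steel yoke, top at 101 mm. Shut, it stands at dispenser x = -140 mm, y = 0. Free room all round: grip it from above, fingers closing across the slide or along it
- slide_mark (a point): middle of the black line across the aluminium slide, 96 mm above the bench; with the slide shut it is at dispenser x = -62 mm, 78 mm behind the grip. Axes as the dispenser's
- index_tip (a point): tip of the black pointer clamped on the dispenser's +y rail (the one nearer the robot), saddle 12 mm long, top 108 mm above the bench. The slide's line must come level with it along the dispenser's x. Axes as the dispenser's. The other rail has a 5 mm scale, and beside it the tubular spring cartridge
- index (a joint): setting of the pointer (m): the slide travel at which the slide's line is level with the pointer; anywhere from 0.020 to 0.045. It is clamped and slips only under about 10 N
- steel_bowl: to be left alone: the steel mixing bowl under the spout, 147 mm across, 64 mm high, standing on the foot plate; origin: centre of its underside
- isomalt_jar: to be left alone: tall glass storage jar of isomalt, 81 mm across, 163 mm high, far left; origin: centre of its underside
- sugar_ornament: to be left alone: brittle finished sugar basket, 128 x 120 x 93 mm, on the small white board at the near left; origin: centre of its underside
- ring_cutter_1: to be left alone: tinned ring cutter, 70 mm across, 34 mm high, between robot and dispenser; origin: centre of its underside
- ring_cutter_2: to be left alone: tinned ring cutter, 52 mm across, 34 mm high, between robot and dispenser; origin: centre of its underside
- colour_bottle_1: to be left alone: food colour dropper bottle, 33 mm across, 81 mm high; origin: centre of its underside
- colour_bottle_5: to be left alone: food colour dropper bottle, 38 mm across, 94 mm high; origin: centre of its underside
- pocket_scale: to be left alone: flat black pocket scale, 125 x 78 x 21 mm, left of the dispenser; origin: centre of its underside

How it is judged:
On the way, in this order (a step that is already met when the one before it is completed fails the run):
1. the lid is seated on the hopper and let go (z of lid in the frame of dispenser between 0.182 and 0.189 m and horizontal distance between lid and dispenser below 0.006 m and angle between lid's own z axis and vertical below 0.05 rad and contact force between the fingers and lid below 0.1 N and linear speed of lid below 0.02 m/s), for 0.3 s.
2. the slide's line is level with the pointer (within 4 mm), held by the fingers (x of slide_mark in the frame of index_tip between -0.004 and 0.004 m and contact force between the fingers and dose_slide above 2 N), for 0.5 s.
At the end, for the whole second after the job is handed in: the fingers hold the dosing slide still (more than 2 N between them) with its line within 4 mm of the pointer along the slide, and the lid sits on the hopper: origin 182 to 189 mm above the bench, within 6 mm of the hopper's axis, tilted less than 0.05 rad, not touched by the fingers (all of step 2 and velocity of joint dose_slide between -0.01 and 0.01 m/s and z of lid in the frame of dispenser between 0.182 and 0.189 m and horizontal distance between lid and dispenser below 0.006 m and angle between lid's own z axis and vertical below 0.05 rad and contact force between the fingers and lid below 0.1 N); the arm keeps its last pose, push and grip.
It fails at once if the slide is pulled more than 10 mm past the pointer (x of slide_mark in the frame of index_tip below -0.01 m).
It fails at once if the pointer is shifted by more than 4 mm (distance of index_tip from where it was at the start of the episode above 0.004 m).
It fails at once if the bowl or the sugar basket is moved by more than 15 mm, or another bystander by more than 20 mm (distance of any of steel_bowl, sugar_ornament from where it was at the start of the episode above 0.015 m or distance of any of isomalt_jar, ring_cutter_1, ring_cutter_2, colour_bottle_1, colour_bottle_5, pocket_scale from where it was at the start of the episode above 0.02 m).
It also fails if it takes over 54 s, if anything falls off the work surface, if the arm or the gripper's body presses on something with over 40 N, if the wrist force passes 120 N, or if a joint passes its speed limit or range.

## Working session

There is one attempt and no reset: what is moved stays moved. The work goes in short steps, Python scripts to look and compute and a tool call to move; the robot and the scene stay as the last step left them, time stands still between calls to the robot, and variables do not carry over. Pictures are saved under pics/ and viewed, at most 10 in all, crops included, and the job is handed in when it is done.

Besides the shell and the picture viewer there is one more tool, called after "Call:" as name(argument=value, ...) on one line, values as JSON. drive_tool: Moves the arm, as the interface text tells. Its arguments: {"type":"object","properties":{"motion":{"type":"array","items":{"type":"array","items":{"type":"array","items":{"type":"number"}}}},"squeeze":{"type":"number"}},"required":["motion"]}

```bash
ls; mkdir -p pics; python3 - <<'E'
from station import manip
import cv2
for n in("scene","top"):
    cv2.imwrite(f"pics/{n}0.png",manip.snapshot(n)[:,:,::-1]); print(manip.camera_model(n))
print(manip.sense())
E
```

```text
pics
{'fov_y': 55.94907980677433, 'cx': 285.6556208862215, 'cy': 217.04734679485162, 'origin': array([-0.17079429, -0.26526949,  0.7451028 ]), 'orientation': array([ 0.37318286, -0.19450856, -0.42242389,  0.80278206])}
{'fov_y': 56.287996394294524, 'cx': 277.00664741655174, 'cy': 213.8131338539142, 'origin': array([-0.08766492, -0.06164341,  1.14418746]), 'orientation': array([ 0.19342617, -0.14508206, -0.57176383,  0.78397936])}
{'t': 0.1, 'q': array([ 1.02349683e+00,  5.28387001e-01,  1.43374578e+00,  7.91845794e-06,
        1.18140495e+00, -1.78519736e-01]), 'qd': array([-7.75130590e-06, -2.11555199e-04, -2.07515041e-03, -5.11024425e-04,
       -7.74497125e-04, -8.02317327e-04]), 'tau': array([-4.48585024e-04, -4.43308318e+01, -1.78586072e+01, -1.68141401e-04,
        3.91130467e-03, -2.98999183e-06]), 'tcp_pos': array([0.22494787, 0.58244124, 0.23043202]), 'tool_rot': array([ 1.83348183e-01,  9.83047556e-01, -9.07899296e-04, -3.48671567e-04]), 'force': array([-0.07625333,  0.03100747,  0.73089612]), 'ft_torque': array([-0.01152999, -0.00888021, -0.01509896]), 'gripper_force': 0.0, 'finger_gap': 1.0097597695993334}
```

View pics/scene0.png

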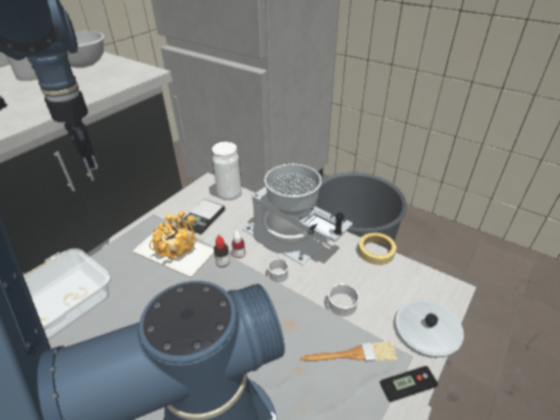

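View pics/top0.png

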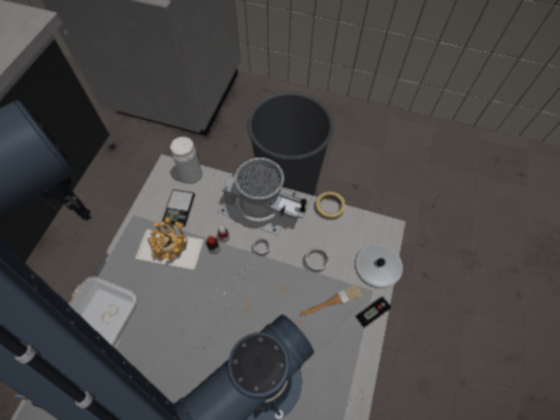

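The scene view shows the lid at about (430,328) with its knob at (431,320), the hopper rim at about (293,183) and the grip at (339,222). In the top view the knob is at (380,263), the hopper at (260,180) and the grip at (304,206). Next I'll measure from enlarged crops.

```bash
cat > h.py <<'E'
import numpy as np, cv2
from scipy.spatial.transform import Rotation as R
from station import manip
H=420
def cam(n):
    m=manip.camera_model(n); return m,R.from_quat(m['orientation']).as_matrix(),H/2/np.tan(np.radians(m['fov_y'])/2)
def ray(n,u,v):
    m,Rm,f=cam(n); d=Rm@np.array([(u-m['cx'])/f,-(v-m['cy'])/f,-1]); return np.array(m['origin']),d/np.linalg.norm(d)
def onz(n,u,v,z):
    o,d=ray(n,u,v); return o+d*(z-o[2])/d[2]
def proj(n,P):
    m,Rm,f=cam(n); c=(np.atleast_2d(P)-m['origin'])@Rm
    return np.c_[m['cx']+f*c[:,0]/-c[:,2], m['cy']-f*c[:,1]/-c[:,2]]
def tri(a,b):
    o1,d1=ray('scene',*a); o2,d2=ray('top',*b)
    s=np.linalg.lstsq(np.c_[d1,-d2],o2-o1,rcond=None)[0]
    p,q=o1+s[0]*d1,o2+s[1]*d2; return (p+q)/2,np.linalg.norm(p-q)
def dark(img,x0,y0,x1,y1,t):
    g=img[y0:y1,x0:x1].max(2); n,l,s,c=cv2.connectedComponentsWithStats((g<t).astype('uint8'))
    return [(c[i]+[x0,y0],s[i]) for i in range(1,n) if s[i,4]>8]
def crop(img,x0,y0,x1,y1,w,h): return cv2.resize(img[y0:y1,x0:x1],(w,h),interpolation=cv2.INTER_CUBIC)
E
python3 - <<'E'
from h import *
s=cv2.imread('pics/scene0.png');t=cv2.imread('pics/top0.png')
m=np.vstack([np.hstack([crop(s,250,155,370,275,400,400),crop(t,215,150,335,270,400,400)]),
 np.hstack([crop(s,380,290,480,365,267,200),crop(t,340,230,420,290,267,200),np.zeros((200,266,3),np.uint8)])])
cv2.imwrite('pics/m1.png',m)
for n,im,k,hd in(('s',s,(415,308,447,332),(330,208,350,240)),('t',t,(370,253,392,273),(296,196,312,214))):
    print(n,'knob',dark(im,*k,70));print(n,'handle',dark(im,*hd,60))
E
```

```text
s knob [(array([430.58241758, 320.01098901]), array([11,  7, 11, 11, 91], dtype=int32))]
s handle [(array([338.52439024, 221.95121951]), array([ 5,  6,  8, 19, 82], dtype=int32))]
t knob [(array([379.8490566 , 262.01886792]), array([ 6,  6,  9,  7, 53], dtype=int32))]
t handle [(array([302.71698113, 205.13207547]), array([ 4,  3,  6, 13, 53], dtype=int32))]
```

View pics/m1.png

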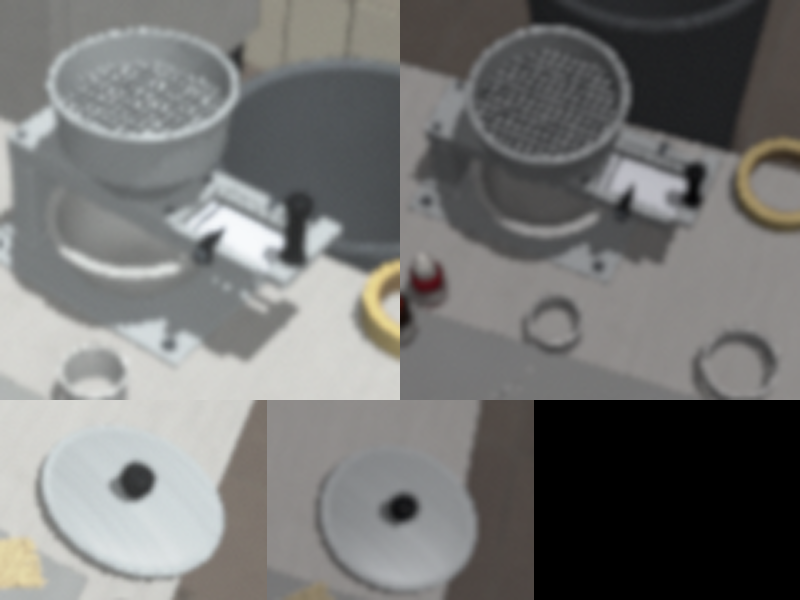

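The crops put the hopper rim in scene at about x 264–322, y 163–197, the grip head at about (340,216.5) in scene and (303.2,201.6) in top, and the pointer tip at about (316.6,224) in scene and (284.6,205.5) in top.

```bash
cat > rim.py <<'E'
from h import *
from scipy.optimize import least_squares
def rimfit(n,img,c0,z=0.195,r=0.068,thr=None,ang=None,plot=False):
    # sample radially on plane z; find outermost strongest gradient near r
    g=cv2.cvtColor(img,cv2.COLOR_BGR2GRAY).astype(np.float32); c=np.array(c0,float)
    for it in range(4):
        pts=[]
        rs=np.arange(r-0.012,r+0.012,0.0005)
        for a in np.linspace(0,2*np.pi,72,endpoint=False):
            P=np.c_[c[0]+rs*np.cos(a),c[1]+rs*np.sin(a),np.full(len(rs),z)]
            uv=proj(n,P).astype(np.float32)
            v=cv2.remap(g,uv[:,0].reshape(1,-1),uv[:,1].reshape(1,-1),cv2.INTER_LINEAR)[0]
            d=-np.gradient(cv2.GaussianBlur(v.reshape(1,-1),(0,0),2)[0])
            i=np.argmax(d)
            if 2<i<len(rs)-3 and d[i]>0.8: pts.append(P[i,:2])
        pts=np.array(pts)
        s=least_squares(lambda p:np.hypot(*(pts-p[:2]).T)-p[2],[*c,r],loss='soft_l1',f_scale=0.001)
        c=s.x[:2]
    return s.x,len(pts),np.median(abs(s.fun))
E
python3 - <<'E'
from rim import *
s=cv2.imread('pics/scene0.png');t=cv2.imread('pics/top0.png')
S=lambda x,y:(250+x/3.3333,155+y/3.3333); T=lambda x,y:(215+x/3.3333,150+y/3.3333)
for n,im,g in(('scene',s,(293,180)),('top',t,(260,173))):
    print(n,'hop',rimfit(n,im,onz(n,*g,0.195)[:2]))
    print(n,'lid',rimfit(n,im,onz(n,*({'scene':(430,328),'top':(380,266)}[n]),0.011)[:2],z=0.0115,r=0.0715))
    k={'scene':(430.6,320),'top':(379.85,262)}[n]; print('knob z.037',onz(n,*k,0.037))
print('knob tri',tri((430.6,320),(379.85,262)))
print('head tri',tri(S(300,203),T(294,172)))
print('tip tri',tri(S(222,230),T(232,185)))
print('screws',tri(S(170,345),T(197,266)))
print('handle z.149',onz('scene',*S(300,203),.152),onz('top',*T(294,172),.152))
E
```

```text
scene hop (array([0.49194352, 0.17282819, 0.0716728 ]), 72, np.float64(0.0006695122741455506))
scene lid (array([ 0.4171826 , -0.23418779,  0.07077417]), 47, np.float64(0.000253743674170373))
knob z.037 [ 0.41263252 -0.23341423  0.037     ]
top hop (array([0.49212529, 0.17189915, 0.07156193]), 68, np.float64(0.00044868934753697354))
top lid (array([ 0.41771397, -0.23634097,  0.07090612]), 51, np.float64(0.0006427185649598571))
knob z.037 [ 0.41365713 -0.23319247  0.037     ]
knob tri (array([ 0.41460472, -0.23342381,  0.03472626]), np.float64(0.0002742653750784968))
head tri (array([0.47787561, 0.03161303, 0.15368784]), np.float64(0.001628373605526145))
tip tri (array([0.47402859, 0.08768227, 0.10437416]), np.float64(0.0023251595137592576))
screws (array([0.43257831, 0.10607712, 0.00661453]), np.float64(0.0013542272972722638))
handle z.149 [0.48044352 0.03194395 0.152     ] [0.47823677 0.03237496 0.152     ]
```

```bash
cat >> h.py <<'E'
def go(*targets,yaw=-5.5):
    s=manip.sense(); Rm=R.from_quat(s['tool_rot']).as_matrix(); y=Rm[:,1]
    dy=(np.degrees(np.arctan2(y[1],y[0]))-yaw+180)%360-180
    print('t',round(s['t'],2),'tcp',s['tcp_pos'].round(4),'F',s['force'].round(1),'gap',round(s['finger_gap']*85.4,1),'grip',round(s['gripper_force'],1),'tilt',Rm[:,2].round(3),'q',s['q'].round(2))
    for t in targets: print(t,'->',(Rm.T@(np.array(t)-s['tcp_pos'])/.03).round(2),'yaw',round(dy/8,2))
E
python3 -c "
from h import *
go((.40,.35,.29),(.45,.1,.29),(.414,-.2338,.12))"
```

```text
t 0.1 tcp [0.2249 0.5824 0.2304] F [-0.1  0.   0.7] gap 86.2 grip 0.0 tilt [-0.001 -0.002 -1.   ] q [ 1.02  0.53  1.43  0.    1.18 -0.18]
(0.4, 0.35, 0.29) -> [-8.24 -5.13 -1.98] yaw 9.3
(0.45, 0.1, 0.29) -> [-12.79 -12.3   -1.97] yaw 9.3
(0.414, -0.2338, 0.12) -> [-15.69 -23.1    3.72] yaw 9.3
```

Call:
drive_tool(motion=[[[85, -2, -1.2, -1.5, 1], [85, -4, -2.4, -2, 2], [85, -6, -3.8, -2, 3], [85, -8.2, -5.1, -2, 4], [85, -8.2, -5.1, -2, 5], [85, -9.3, -6.5, -2, 6], [85, -10.5, -8.6, -2, 7], [85, -11.6, -10.5, -2, 8], [85, -12.8, -12.3, -2, 9], [85, -12.8, -12.3, -2, 9.3]]])

```text
t: 1.1
tcp_pos: [0.4383, 0.1515, 0.2909]
tool_rot: [0.741, 0.671, -0.0, -0.0]
force: [1.2, -0.3, -0.2]
finger_gap: 0.998
gripper_force: 0.0
```

```bash
python3 -c "
from h import *
go((.414,-.2338,.12),(.414,-.2338,.06),(.414,-.2338,.017))"
```

```text
t 1.1 tcp [0.4383 0.1515 0.2909] F [ 1.2 -0.3 -0.2] gap 85.2 grip 0.0 tilt [-0. -0. -1.] q [ 0.09  0.23  1.74 -0.    1.17  0.19]
(0.414, -0.2338, 0.12) -> [-12.86   0.47   5.7 ] yaw -0.03
(0.414, -0.2338, 0.06) -> [-12.86   0.47   7.7 ] yaw -0.03
(0.414, -0.2338, 0.017) -> [-12.86   0.47   9.13] yaw -0.03
```

Call:
drive_tool(motion=[[[85, 0, 0, 0, 0], [85, 0, 0, 0, 0]]])

```text
t: 1.3
tcp_pos: [0.4385, 0.1523, 0.2909]
tool_rot: [0.742, 0.671, -0.0, -0.0]
force: [0.3, 0.0, 0.1]
finger_gap: 0.993
gripper_force: 0.0
```

```bash
python3 -c "
from h import *
go((.414,-.2338,.12),(.414,-.2338,.06),(.414,-.2338,.017))"
```

```text
t 1.3 tcp [0.4385 0.1523 0.2909] F [0.3 0.  0.1] gap 84.8 grip 0.0 tilt [-0.001  0.001 -1.   ] q [0.09 0.23 1.74 0.   1.17 0.19]
(0.414, -0.2338, 0.12) -> [-12.89   0.47   5.69] yaw -0.03
(0.414, -0.2338, 0.06) -> [-12.89   0.48   7.69] yaw -0.03
(0.414, -0.2338, 0.017) -> [-12.89   0.48   9.12] yaw -0.03
```

Call:
drive_tool(motion=[[[85, -1.6, 0, 0, 0], [85, -3.2, 0, 0, 0], [85, -4.8, 0, 0, 0], [85, -6.4, 0.1, 0.5, 0], [85, -8, 0.2, 1.5, 0], [85, -9.5, 0.3, 2.5, 0], [85, -11, 0.4, 3.5, 0], [85, -12.2, 0.5, 4.6, 0], [85, -12.9, 0.5, 5.7, 0], [85, -12.9, 0.5, 5.7, 0]]])

```text
t: 2.3
tcp_pos: [0.4153, -0.2335, 0.1151]
tool_rot: [0.741, 0.672, -0.0, -0.004]
force: [-0.2, 0.1, 0.5]
finger_gap: 0.994
gripper_force: 0.0
```

```bash
python3 -c "
from h import *
go((.414,-.2338,.06),(.414,-.2338,.017))
for n in('scene','top'): cv2.imwrite(f'pics/{n}1.png',manip.snapshot(n)[:,:,::-1])
s=cv2.imread('pics/scene1.png');t=cv2.imread('pics/top1.png')
cv2.imwrite('pics/m2.png',np.hstack([crop(s,370,240,490,360,400,400),crop(t,330,200,430,300,400,400)]))"
```

```text
t 2.3 tcp [ 0.4153 -0.2335  0.1151] F [-0.2  0.1  0.5] gap 84.9 grip 0.0 tilt [-0.006  0.005 -1.   ] q [-0.75  0.53  1.9  -0.    0.72 -0.65]
(0.414, -0.2338, 0.06) -> [-0.02 -0.03  1.84] yaw -0.01
(0.414, -0.2338, 0.017) -> [-0.03 -0.02  3.27] yaw -0.01
```

View pics/m2.png

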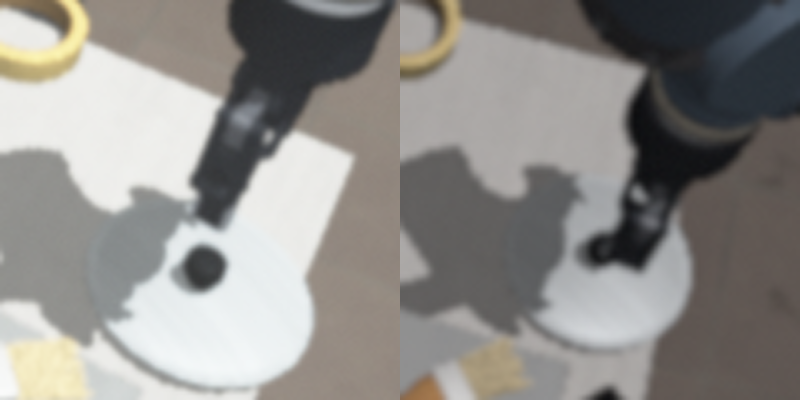

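The open fingers stand over the knob, which sits at crop (205,268) in scene and (600,250) in top. I'll descend.

Call:
drive_tool(motion=[[[85, 0, 0, 0.8, 0], [85, 0, 0, 1.6, 0], [85, 0, 0, 2.2, 0], [85, 0, 0, 2.6, 0], [85, 0, 0, 2.9, 0], [85, 0, 0, 3.1, 0], [85, 0, 0, 3.1, 0]]])

```text
t: 3.1
tcp_pos: [0.4164, -0.2329, 0.0272]
tool_rot: [0.74, 0.672, 0.0, 0.0]
force: [-0.2, 0.3, -0.4]
finger_gap: 0.997
gripper_force: 0.0
```

```bash
python3 -c "
from h import *
go((.414,-.2338,.018))"
```

```text
t 3.1 tcp [ 0.4164 -0.2329  0.0272] F [-0.2  0.3 -0.4] gap 85.1 grip 0.0 tilt [ 0. -0. -1.] q [-0.74  0.7   1.95  0.    0.49 -0.65]
(0.414, -0.2338, 0.018) -> [-0.04 -0.08  0.31] yaw 0.0
```

Call:
drive_tool(motion=[[[50, 0, -0.1, 0.3, 0], [35, 0, -0.1, 0.3, 0], [25, 0, -0.1, 0.3, 0], [10, 0, -0.1, 0.3, 0], [10, 0, -0.1, 0.3, 0], [10, 0, -0.1, 0.3, 0]]], squeeze=50)

```text
t: 3.7
tcp_pos: [0.4136, -0.2335, 0.0186]
tool_rot: [0.74, 0.672, 0.0, 0.001]
force: [0.3, -0.2, 3.7]
finger_gap: 0.276
gripper_force: 49.0
```

Call:
drive_tool(motion=[[[10, 0, 0, 0, 0], [10, 0, 0, 0, 0], [10, 0, 0, 0, 0]]])

```text
t: 4.0
tcp_pos: [0.4136, -0.2335, 0.0185]
tool_rot: [0.74, 0.672, 0.0, 0.001]
force: [0.6, -0.6, 5.9]
finger_gap: 0.278
gripper_force: 49.2
```

Call:
drive_tool(motion=[[[10, 0, 0, -0.3, 0], [10, 0, 0, -1, 0], [10, 0, 0, -2.2, 0], [10, 0, 0, -3.6, 0], [10, 0, 0, -5, 0], [10, 0, 0, -6, 0], [10, 0, 0, -6, 0], [10, 0, 0, -6, 0]]])

```text
t: 4.8
tcp_pos: [0.4126, -0.2324, 0.1983]
tool_rot: [0.74, 0.672, -0.0, -0.0]
force: [0.9, 0.7, -1.8]
finger_gap: 0.273
gripper_force: 49.4
```

```bash
python3 -c "
from rim import *
go((.45,0,.3),(.492,.1724,.3))
for n in('scene','top'): cv2.imwrite(f'pics/{n}2.png',manip.snapshot(n)[:,:,::-1])
s=cv2.imread('pics/scene2.png');t=cv2.imread('pics/top2.png')
c=manip.sense()['tcp_pos']
for n in('scene','top'):
  print(n,rimfit(n,cv2.imread(f'pics/{n}2.png'),c[:2],z=c[2]-.0185+.0115,r=.0715))
def cr(im,n):
  x,y=proj(n,c)[0].astype(int); return crop(im,x-60,y-60,x+60,y+60,400,400)
cv2.imwrite('pics/m3.png',np.hstack([cr(s,'scene'),cr(t,'top')]))"
```

```text
t 4.8 tcp [ 0.4126 -0.2324  0.1983] F [ 0.9  0.7 -1.8] gap 23.3 grip 49.4 tilt [-0.  0. -1.] q [-0.75  0.38  1.84 -0.    0.93 -0.65]
(0.45, 0, 0.3) -> [ 7.83  0.49 -3.39] yaw -0.0
(0.492, 0.1724, 0.3) -> [13.69  1.34 -3.39] yaw -0.0
scene (array([ 0.41614925, -0.23284114,  0.0709517 ]), 48, np.float64(0.00044425361226632654))
top (array([ 0.41419595, -0.23145512,  0.07340199]), 41, np.float64(0.0011501152842110368))
```

View pics/m3.png

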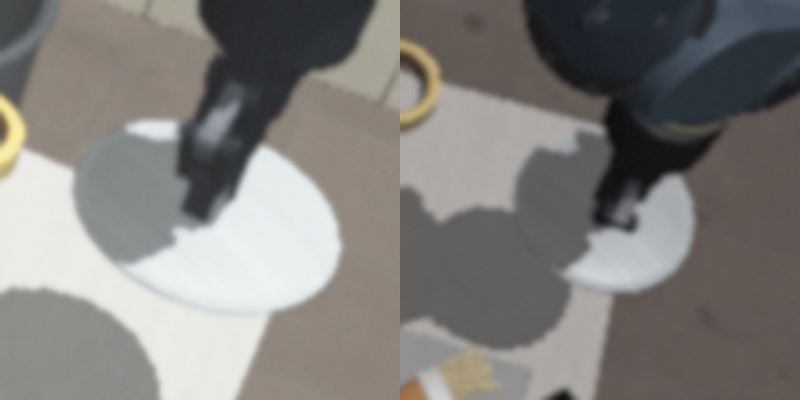

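The lid is held level by the knob, and the force reading of about 1.8 N matches its weight. Next I'll refine the hopper centre using the bright rim ring.

```bash
python3 - <<'E'
from rim import *
for n in('scene','top'):
  g=cv2.cvtColor(cv2.imread(f'pics/{n}0.png'),cv2.COLOR_BGR2GRAY).astype(np.float32)
  c=np.array([.492,.1724]); rs=np.arange(.058,.076,.0005)
  for it in range(4):
    pts=[]
    for a in np.linspace(0,2*np.pi,72,endpoint=False):
      P=np.c_[c[0]+rs*np.cos(a),c[1]+rs*np.sin(a),np.full(len(rs),.195)]
      uv=proj(n,P).astype(np.float32)
      v=cv2.remap(g,uv[:,:1].T.copy(),uv[:,1:].T.copy(),cv2.INTER_CUBIC)[0]
      i=v.argmax()
      if 2<i<len(rs)-3: pts.append(P[i,:2])
    pts=np.array(pts)
    s=least_squares(lambda p:np.hypot(*(pts-p[:2]).T)-p[2],[*c,.067],loss='soft_l1',f_scale=.001); c=s.x[:2]
  print(n,s.x,len(pts),np.median(abs(s.fun)))
E
```

```text
scene [0.49137793 0.17261278 0.06691019] 71 0.00037733532514407087
top [0.49179049 0.17181823 0.06709018] 68 0.0003838110373955844
```

Call:
drive_tool(motion=[[[10, 0, 0, -1, 0], [10, 0, 0, -2.2, 0], [10, 1, 0.1, -3.4, 0], [10, 2.3, 0.2, -3.4, 0], [10, 3.6, 0.3, -3.4, 0], [10, 4.9, 0.4, -3.4, 0], [10, 6.2, 0.5, -3.4, 0], [10, 7.5, 0.6, -3.4, 0], [10, 8.5, 0.8, -3.4, 0], [10, 8.5, 0.8, -3.4, 0]]])

```text
t: 5.9
tcp_pos: [0.4608, 0.0219, 0.298]
tool_rot: [0.739, 0.674, -0.001, -0.002]
force: [0.4, -1.1, -0.6]
finger_gap: 0.275
gripper_force: 49.6
```

```bash
python3 -c "
from h import *
go((.4916,.1722,.298),(.4916,.1722,.23))"
```

```text
t 5.9 tcp [0.4608 0.0219 0.298 ] F [ 0.4 -1.1 -0.6] gap 23.4 grip 49.6 tilt [-0.004  0.002 -1.   ] q [-0.2   0.22  1.74  0.    1.19 -0.11]
(0.4916, 0.1722, 0.298) -> [5.08 0.56 0.01] yaw 0.03
(0.4916, 0.1722, 0.23) -> [5.08 0.57 2.27] yaw 0.03
```

Call:
drive_tool(motion=[[[10, 1, 0.1, 0, 0], [10, 2.2, 0.2, 0, 0], [10, 3.4, 0.4, 0, 0], [10, 4.4, 0.5, 0, 0], [10, 5.1, 0.6, 0, 0], [10, 5.1, 0.6, 0, 0], [10, 5.1, 0.6, 0.7, 0], [10, 5.1, 0.6, 1.4, 0], [10, 5.1, 0.6, 1.9, 0], [10, 5.1, 0.6, 1.9, 0]]])

```text
t: 6.9
tcp_pos: [0.4918, 0.1672, 0.2398]
tool_rot: [0.741, 0.672, -0.004, -0.002]
force: [0.6, 0.2, -1.7]
finger_gap: 0.274
gripper_force: 49.5
```

Call:
drive_tool(motion=[[[10, 0, 0, 0, 0], [10, 0, 0, 0, 0]]])

```text
t: 7.1
tcp_pos: [0.4948, 0.1685, 0.2436]
tool_rot: [0.741, 0.672, 0.0, 0.0]
force: [-0.0, -0.5, -1.4]
finger_gap: 0.277
gripper_force: 49.6
```

```bash
python3 -c "
from rim import *
go((.4916,.1722,.23),(.4916,.1722,.204))
c=manip.sense()['tcp_pos']
for n in('scene','top'):
  im=manip.snapshot(n)[:,:,::-1].copy(); cv2.imwrite(f'pics/{n}3.png',im)
  print(n,rimfit(n,im,c[:2],z=c[2]-.0185+.0115,r=.0715))"
```

```text
t 7.1 tcp [0.4948 0.1685 0.2436] F [-0.  -0.5 -1.4] gap 23.6 grip 49.6 tilt [ 0.001 -0.    -1.   ] q [ 0.11  0.37  1.67 -0.    1.09  0.21]
(0.4916, 0.1722, 0.23) -> [ 0.11 -0.12  0.45] yaw -0.01
(0.4916, 0.1722, 0.204) -> [ 0.11 -0.12  1.32] yaw -0.01
scene (array([0.49447261, 0.16763357, 0.07101968]), 49, np.float64(0.0010478851911349257))
top (array([0.49472298, 0.16677754, 0.071941  ]), 56, np.float64(0.0005548931948554173))
```

Call:
drive_tool(motion=[[[10, 0.13, -0.12, 0.3, 0], [10, 0.13, -0.12, 0.45, 0], [10, 0.13, -0.12, 0.45, 0], [10, 0.13, -0.12, 0.45, 0]]])

```text
t: 7.6
tcp_pos: [0.4909, 0.1734, 0.2293]
tool_rot: [0.74, 0.672, -0.0, -0.0]
force: [-0.9, -0.3, -1.6]
finger_gap: 0.274
gripper_force: 49.5
```

```bash
python3 -c "
from h import *
go((.4916,.1728,.204))"
```

```text
t 7.6 tcp [0.4909 0.1734 0.2293] F [-0.9 -0.3 -1.6] gap 23.4 grip 49.5 tilt [-0. -0. -1.] q [ 0.12  0.39  1.69 -0.    1.06  0.22]
(0.4916, 0.1728, 0.204) -> [-0.02  0.03  0.84] yaw -0.0
```

Call:
drive_tool(motion=[[[10, -0.02, 0.03, 0.2, 0], [10, -0.02, 0.03, 0.4, 0], [10, -0.02, 0.03, 0.5, 0], [10, -0.02, 0.03, 0.6, 0], [10, -0.02, 0.03, 0.6, 0]]])

```text
t: 8.1
tcp_pos: [0.4916, 0.1725, 0.211]
tool_rot: [0.74, 0.672, -0.001, -0.0]
force: [0.2, 0.0, -1.8]
finger_gap: 0.275
gripper_force: 49.6
```

Call:
drive_tool(motion=[[[10, 0, 0, 0.1, 0], [10, 0, 0, 0.2, 0], [10, 0, 0, 0.25, 0], [10, 0, 0, 0.25, 0]]])

```text
t: 8.5
tcp_pos: [0.4918, 0.1727, 0.2042]
tool_rot: [0.74, 0.672, -0.0, -0.0]
force: [0.5, -0.4, -0.9]
finger_gap: 0.276
gripper_force: 49.6
```

Call:
drive_tool(motion=[[[10, 0, 0, 0.03, 0], [10, 0, 0, 0.03, 0], [35, 0, 0, 0.03, 0], [50, 0, 0, 0.03, 0], [60, 0, 0, 0.03, 0], [60, 0, 0, 0.03, 0]]])

```text
t: 9.1
tcp_pos: [0.492, 0.1726, 0.2031]
tool_rot: [0.74, 0.672, 0.0, 0.0]
force: [0.6, -0.3, 0.7]
finger_gap: 0.703
gripper_force: 0.0
```

Call:
drive_tool(motion=[[[60, 0, 0, -0.5, 0], [60, 0, 0, -1.2, 0], [60, 0, 0, -2.2, 0], [60, 0, 0, -3.2, 0], [60, 0, 0, -3.2, 0]]])

```text
t: 9.6
tcp_pos: [0.4947, 0.1731, 0.3033]
tool_rot: [0.74, 0.672, 0.004, 0.003]
force: [0.5, -1.0, -0.1]
finger_gap: 0.703
gripper_force: 0.0
```

Call:
drive_tool(motion=[[[60, -1.3, 0, 0, 0], [60, -2.6, 0, 0, 0], [60, -3.9, 0, 0, 0], [60, -5.2, 0, 0, 0], [60, -6.5, 0, 0, 0], [60, -7.8, 0, 0, 0], [60, -7.8, 0, 0, 0]]])

```text
t: 10.3
tcp_pos: [0.4691, -0.0643, 0.2984]
tool_rot: [0.742, 0.67, -0.001, 0.0]
force: [-0.2, 0.3, 0.1]
finger_gap: 0.701
gripper_force: 0.0
```

```bash
python3 - <<'E'
from rim import *
go((.479,.032,.2),(.479,.032,.107))
for n in('scene','top'):
  im=manip.snapshot(n)[:,:,::-1].copy(); cv2.imwrite(f'pics/{n}4.png',im)
  print(n,rimfit(n,im,(.4917,.1725),z=.197,r=.0715))
  print(n,'knob',dark(im,*([int(v)+d for v,d in zip(np.tile(proj(n,[.4917,.1725,.222])[0],2),(-14,-14,14,14))]),70))
s=cv2.imread('pics/scene4.png');t=cv2.imread('pics/top4.png')
cv2.imwrite('pics/m4.png',np.hstack([crop(s,250,145,370,265,400,400),crop(t,225,140,345,260,400,400)]))
E
```

```text
t 10.3 tcp [ 0.4691 -0.0643  0.2984] F [-0.2  0.3  0.1] gap 59.9 grip 0.0 tilt [-0.001 -0.001 -1.   ] q [-0.37  0.24  1.71 -0.    1.19 -0.27]
(0.479, 0.032, 0.2) -> [3.23 0.   3.27] yaw -0.04
(0.479, 0.032, 0.107) -> [3.24 0.01 6.37] yaw -0.04
scene (array([0.49329012, 0.17393589, 0.07123847]), 72, np.float64(0.0007738938957852978))
scene knob [(array([292.77192982, 171.38596491]), array([12, 12,  7, 10, 57], dtype=int32))]
top (array([0.49160634, 0.17187955, 0.0708743 ]), 46, np.float64(0.0010350790593128545))
top knob [(array([259.54255319, 166.52553191]), array([  0,   0,  28,  21, 470], dtype=int32))]
```

View pics/m4.png

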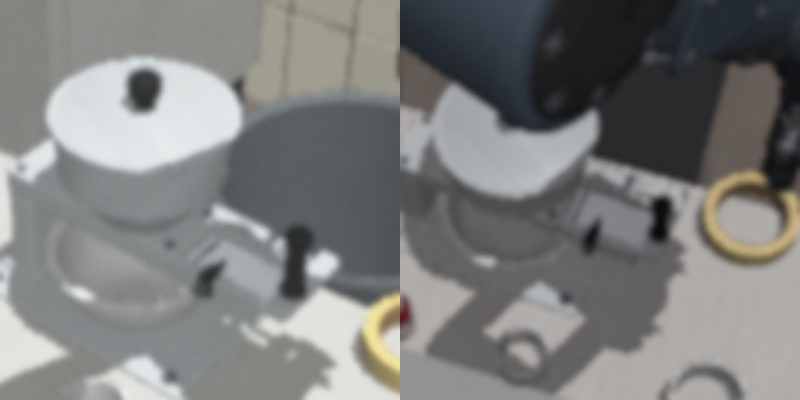

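The lid sits level on the hopper with the knob centred. The slide is still shut, the pointer tip shows at crop (222,264) in scene and (198,217) in top, and the grip head is at crop (300,240) in scene. Now to grip the slide.

Call:
drive_tool(motion=[[[60, 1, 0, 0.8, 0], [60, 2, 0, 1.6, 0], [60, 2.9, 0, 2.4, 0], [60, 3.23, 0, 3.2, 0], [60, 3.23, 0, 3.2, 0], [60, 3.23, 0, 3.2, 0]]])

```text
t: 11.0
tcp_pos: [0.4784, 0.0372, 0.203]
tool_rot: [0.74, 0.673, -0.0, -0.0]
force: [0.1, 0.2, -0.2]
finger_gap: 0.703
gripper_force: 0.0
```

```bash
python3 - <<'E'
from h import *
go((.479,.032,.107))
hp=np.array([.4916,.1722,0]); hd=np.array([.479,.032,0]); e=(hp-hd)/np.linalg.norm(hp-hd)  # dispenser +x
ey=np.array([-e[1],e[0],0])
for n,p in(('scene',(316.6,224.1)),('top',(284.5,205.3))):
  for z in(.098,.104,.108):
    q=onz(n,*p,z)-hp; print(n,z,'tip disp x %.4f y %.4f'%(q@e,q@ey))
E
```

```text
t 11.0 tcp [0.4784 0.0372 0.203 ] F [ 0.1  0.2 -0.2] gap 60.0 grip 0.0 tilt [-0.001  0.    -1.   ] q [-0.16  0.38  1.82 -0.    0.95 -0.06]
(0.479, 0.032, 0.107) -> [-0.17  0.04  3.2 ] yaw 0.01
scene 0.098 tip disp x -0.0813 y 0.0053
scene 0.104 tip disp x -0.0851 y 0.0110
scene 0.108 tip disp x -0.0877 y 0.0148
top 0.098 tip disp x -0.0847 y 0.0051
top 0.104 tip disp x -0.0859 y 0.0082
top 0.108 tip disp x -0.0866 y 0.0104
```

Call:
drive_tool(motion=[[[60, -0.17, 0.02, 0.8, 0], [60, -0.17, 0.02, 1.6, 0], [60, -0.17, 0.02, 2.3, 0], [60, -0.17, 0.02, 2.8, 0], [60, -0.17, 0.02, 3.1, 0], [60, -0.17, 0.02, 3.1, 0], [60, -0.17, 0.02, 3.1, 0]]])

```text
t: 11.7
tcp_pos: [0.4797, 0.0307, 0.111]
tool_rot: [0.741, 0.672, 0.001, 0.001]
force: [1.2, -1.1, -0.0]
finger_gap: 0.702
gripper_force: 0.0
```

```bash
python3 -c "
from h import *
go((.479,.032,.107))"
```

```text
t 11.7 tcp [0.4797 0.0307 0.111 ] F [ 1.2 -1.1 -0. ] gap 60.0 grip 0.0 tilt [ 0.002 -0.    -1.   ] q [-0.17  0.54  1.9  -0.    0.7  -0.07]
(0.479, 0.032, 0.107) -> [ 0.04 -0.03  0.13] yaw -0.01
```

Close on the grip with a firm squeeze.

Call:
drive_tool(motion=[[[40, 0, 0, 0.1, 0], [25, 0, 0, 0.1, 0], [10, 0, 0, 0.1, 0], [5, 0, 0, 0.1, 0], [5, 0, 0, 0.1, 0], [5, 0, 0, 0.1, 0], [5, 0, 0, 0.1, 0]]], squeeze=60)

```text
t: 12.4
tcp_pos: [0.4804, 0.0308, 0.1079]
tool_rot: [0.74, 0.672, 0.001, 0.001]
force: [3.1, 0.8, 6.5]
finger_gap: 0.19
gripper_force: 53.0
```

```bash
python3 -c "
from h import *
go((.479-.0014,.032-.0159,.108))"
```

```text
t 12.4 tcp [0.4804 0.0308 0.1079] F [3.1 0.8 6.5] gap 16.2 grip 53.0 tilt [ 0.004 -0.    -1.   ] q [-0.17  0.54  1.9   0.    0.69 -0.07]
(0.47759999999999997, 0.0161, 0.108) -> [-0.5  -0.05 -0.  ] yaw -0.0
```

Call:
drive_tool(motion=[[[5, -0.1, 0, -0.05, 0], [5, -0.2, 0, -0.05, 0], [5, -0.3, 0, -0.05, 0], [5, -0.4, 0, -0.05, 0], [5, -0.5, 0, -0.05, 0], [5, -0.6, 0, -0.05, 0], [5, -0.6, 0, -0.05, 0], [5, -0.6, 0, -0.05, 0]]])

```text
t: 13.2
tcp_pos: [0.4789, 0.0137, 0.108]
tool_rot: [0.741, 0.672, 0.002, 0.001]
force: [8.3, 4.9, -6.4]
finger_gap: 0.195
gripper_force: 54.7
```

```bash
python3 - <<'E'
from h import *
go()
for n in('scene','top'): cv2.imwrite(f'pics/{n}5.png',manip.snapshot(n)[:,:,::-1])
s=cv2.imread('pics/scene5.png');t=cv2.imread('pics/top5.png')
cv2.imwrite('pics/m5.png',np.hstack([crop(s,295,200,345,250,400,400),crop(t,265,180,315,230,400,400)]))
E
```

```text
t 13.2 tcp [0.4789 0.0137 0.108 ] F [ 8.3  4.9 -6.4] gap 16.7 grip 54.7 tilt [ 0.003  0.001 -1.   ] q [-0.21  0.54  1.91  0.    0.69 -0.11]
```

View pics/m5.png

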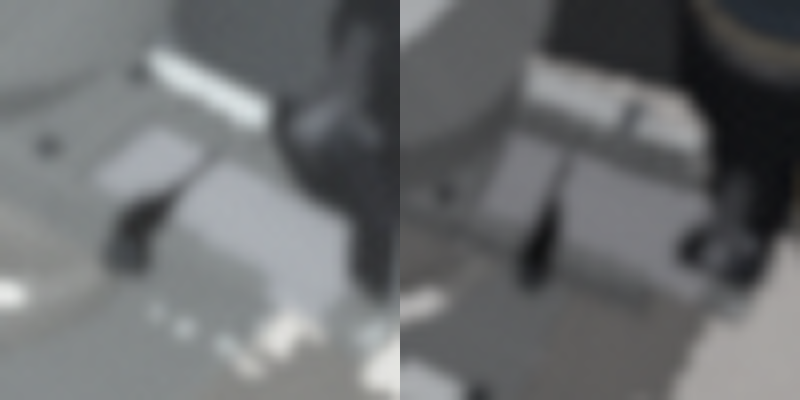

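The pointer's dark wedge ends at about crop (180,188) in scene and (554,195) in top. The slide's line runs from crop (212,150) towards the tip in scene, and from (571,155) in top. I'll work out their positions.

```bash
python3 - <<'E'
from h import *
hp=np.array([.4916,.1722,0]); hd=np.array([.479,.032,0]); e=(hp-hd)/np.linalg.norm(hp-hd); ey=np.array([-e[1],e[0],0])
S=lambda x,y:(295+x/8,200+y/8); T=lambda x,y:(265+x/8,180+y/8)
for n,p in(('scene',S(212,150)),('scene',S(198,165)),('top',T(171,155)),('top',T(165,175))):
  q=onz(n,*p,.096)-hp; print(n,'line x %.4f y %.4f'%(q@e,q@ey))
# sub-pixel: dark minimum along dispenser x on plane z=.096 for several y
for n in('scene','top'):
  g=cv2.cvtColor(cv2.imread(f'pics/{n}5.png'),cv2.COLOR_BGR2GRAY).astype(np.float32)
  for y in(-.018,-.014,-.010,-.006,-.002,.002,.006):
    xs=np.arange(-.097,-.064,.0005); P=hp+xs[:,None]*e+y*ey+[0,0,.096]
    uv=proj(n,P).astype(np.float32); v=cv2.remap(g,uv[:,:1].T.copy(),uv[:,1:].T.copy(),cv2.INTER_CUBIC)[0]
    w=np.clip(np.median(v)-8-v,0,None); print(n,y,'min at %.4f'%xs[v.argmin()],v.min().round(),np.median(v).round(),'cen %.4f'%((w*xs).sum()/max(w.sum(),1e-6)))
p,d=tri(S(182,187),T(154,196)); print('tip tri',p,d,(p-hp)@e,(p-hp)@ey)
E
```

```text
scene line x -0.0774 y -0.0211
scene line x -0.0783 y -0.0124
top line x -0.0817 y -0.0176
top line x -0.0829 y -0.0085
scene -0.018 min at -0.0775 130.0 162.0 cen -0.0776
scene -0.014 min at -0.0780 138.0 172.0 cen -0.0781
scene -0.01 min at -0.0780 139.0 172.0 cen -0.0780
scene -0.006 min at -0.0780 135.0 172.0 cen -0.0779
scene -0.002 min at -0.0780 124.0 171.0 cen -0.0777
scene 0.002 min at -0.0780 105.0 167.0 cen -0.0779
scene 0.006 min at -0.0785 82.0 159.0 cen -0.0777
top -0.018 min at -0.0785 95.0 109.0 cen -0.0784
top -0.014 min at -0.0795 96.0 121.0 cen -0.0795
top -0.01 min at -0.0795 94.0 124.0 cen -0.0797
top -0.006 min at -0.0795 94.0 124.0 cen -0.0796
top -0.002 min at -0.0800 90.0 124.0 cen -0.0800
top 0.002 min at -0.0810 79.0 122.0 cen -0.0810
top 0.006 min at -0.0820 61.0 118.0 cen -0.0820
tip tri [0.47998448 0.08929649 0.1008578 ] 0.00037918659585997345 -0.08361044130824835 0.00414813391022822
```

```bash
cat > line.py <<'E'
from h import *
import sys
hp=np.array([.4916,.1722,0]); hd=np.array([.479,.032,0]); e=(hp-hd)/np.linalg.norm(hp-hd); ey=np.array([-e[1],e[0],0])
def prof(n,im,y,z,thr=None):
    g=cv2.cvtColor(im,cv2.COLOR_BGR2GRAY).astype(np.float32)
    xs=np.arange(-.105,-.064,.0005); P=hp+xs[:,None]*e+y*ey+[0,0,z]
    uv=proj(n,P).astype(np.float32); v=cv2.remap(g,uv[:,:1].T.copy(),uv[:,1:].T.copy(),cv2.INTER_CUBIC)[0]
    i=v.argmin(); sl=slice(max(0,i-9),i+10); w=np.clip(np.median(v)*.8-v[sl],0,None)
    return (w*xs[sl]).sum()/max(w.sum(),1e-6) if w.sum()>0 else np.nan,v.min()
E
python3 - <<'E'
from line import *
for k in(0,4,5):
  for z in(.096,.100,.104,.108):
    print(k,z)
    for n in('scene','top'):
      im=cv2.imread(f'pics/{n}{k}.png')
      print('  ',n,[(y,round(prof(n,im,y*1e-3,z)[0]*1e3,1),int(prof(n,im,y*1e-3,z)[1])) for y in(0,3,6,9,12,15,18)])
E
```

```text
0 0.096
   scene [(0, nan, 200), (3, np.float64(-77.9), 162), (6, np.float64(-78.1), 126), (9, np.float64(-78.2), 96), (12, np.float64(-78.1), 76), (15, np.float64(-78.7), 62), (18, np.float64(-78.4), 57)]
   top [(0, nan, 160), (3, nan, 152), (6, np.float64(-83.8), 127), (9, np.float64(-83.9), 101), (12, np.float64(-84.1), 76), (15, np.float64(-84.1), 55), (18, np.float64(-84.3), 39)]
0 0.1
   scene [(0, nan, 202), (3, nan, 202), (6, np.float64(-80.4), 171), (9, np.float64(-80.7), 134), (12, np.float64(-80.7), 104), (15, np.float64(-80.8), 81), (18, np.float64(-81.2), 64)]
   top [(0, nan, 155), (3, nan, 153), (6, np.float64(-84.3), 144), (9, np.float64(-84.7), 118), (12, np.float64(-84.8), 94), (15, np.float64(-84.8), 71), (18, np.float64(-84.7), 48)]
0 0.104
   scene [(0, np.float64(-65.8), 197), (3, np.float64(-65.8), 196), (6, np.float64(-65.7), 195), (9, np.float64(-82.8), 182), (12, np.float64(-83.3), 143), (15, np.float64(-83.2), 114), (18, np.float64(-83.5), 84)]
   top [(0, nan, 152), (3, np.float64(-64.5), 150), (6, np.float64(-64.5), 148), (9, np.float64(-85.1), 137), (12
[... 3038 characters left out ...]
107), (12, np.float64(-83.2), 91), (15, np.float64(-83.1), 75), (18, np.float64(-83.6), 59)]
   top [(0, np.float64(-81.2), 93), (3, np.float64(-81.6), 89), (6, np.float64(-82.5), 79), (9, np.float64(-83.3), 65), (12, np.float64(-84.0), 52), (15, np.float64(-84.5), 42), (18, np.float64(-85.0), 34)]
5 0.108
   scene [(0, nan, 138), (3, nan, 138), (6, np.float64(-85.7), 134), (9, np.float64(-85.6), 125), (12, np.float64(-85.7), 111), (15, np.float64(-85.7), 96), (18, np.float64(-85.7), 79)]
   top [(0, np.float64(-81.9), 94), (3, np.float64(-82.1), 92), (6, np.float64(-82.7), 87), (9, np.float64(-83.5), 76), (12, np.float64(-84.2), 62), (15, np.float64(-84.9), 49), (18, np.float64(-85.5), 38)]
```

The line is at about x = -78.7 mm, which matches the 17 mm pulled so far. The pointer tip, corrected for its height, is at about -85 mm, so roughly 6.2 mm remain.

Call:
drive_tool(motion=[[[5, -0.05, 0.03, 0.03, 0], [5, -0.1, 0.03, 0.03, 0], [5, -0.15, 0.03, 0.03, 0], [5, -0.2, 0.03, 0.03, 0], [5, -0.2, 0.03, 0.03, 0], [5, -0.2, 0.03, 0.03, 0], [5, -0.2, 0.03, 0.03, 0]]])

```text
t: 14.0
tcp_pos: [0.4783, 0.008, 0.1079]
tool_rot: [0.741, 0.672, 0.001, 0.0]
force: [5.2, 5.6, 2.4]
finger_gap: 0.191
gripper_force: 54.2
```

```bash
python3 - <<'E'
from line import *
go()
for n in('scene','top'):
  im=manip.snapshot(n)[:,:,::-1].copy(); cv2.imwrite(f'pics/{n}6.png',im)
  print(n,[(y,round(prof(n,im,y*1e-3,.096)[0]*1e3,1)) for y in(-18,-14,-10,-6,-2,2,6,12)])
s=cv2.imread('pics/scene6.png');t=cv2.imread('pics/top6.png')
cv2.imwrite('pics/m6.png',np.hstack([crop(s,255,150,355,250,400,400),crop(t,265,180,315,230,400,400)]))
E
```

```text
t 14.0 tcp [0.4783 0.008  0.1079] F [5.2 5.6 2.4] gap 16.3 grip 54.2 tilt [ 0.002  0.001 -1.   ] q [-0.22  0.54  1.91  0.    0.69 -0.12]
scene [(-18, nan), (-14, np.float64(-83.8)), (-10, np.float64(-84.0)), (-6, np.float64(-83.6)), (-2, np.float64(-81.8)), (2, np.float64(-79.9)), (6, np.float64(-79.6)), (12, np.float64(-78.9))]
top [(-18, nan), (-14, np.float64(-85.5)), (-10, np.float64(-85.4)), (-6, np.float64(-85.2)), (-2, np.float64(-85.0)), (2, np.float64(-84.5)), (6, np.float64(-84.0)), (12, np.float64(-84.0))]
```

View pics/m6.png

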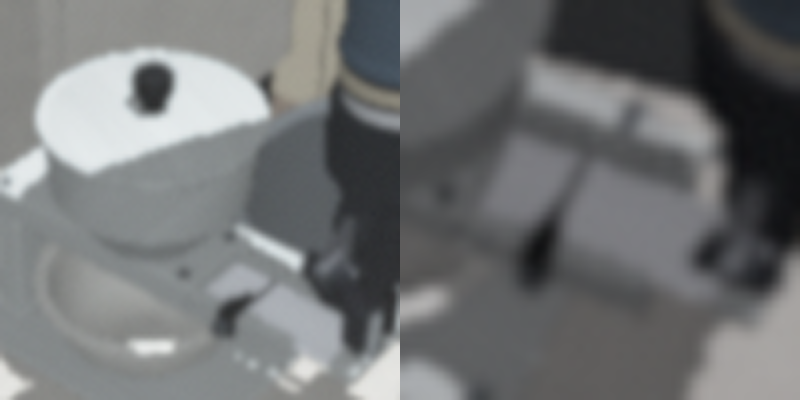

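The line now sits in line with the pointer tip once its 7–9 mm of extra height is allowed for. The estimates from both views agree to about 1 mm, and the lid is still seated. I'll hold it and then hand in.

Call:
drive_tool(motion=[[[5, 0, 0, 0, 0], [5, 0, 0, 0, 0], [5, 0, 0, 0, 0], [5, 0, 0, 0, 0], [5, 0, 0, 0, 0], [5, 0, 0, 0, 0], [5, 0, 0, 0, 0], [5, 0, 0, 0, 0]]])

```text
t: 14.9
tcp_pos: [0.4783, 0.0081, 0.1079]
tool_rot: [0.741, 0.672, 0.001, 0.0]
force: [5.2, 5.2, 1.9]
finger_gap: 0.194
gripper_force: 54.2
```

```bash
python3 -c "
from h import *
go(); print(manip.sign_off())"
```

```text
t 14.9 tcp [0.4783 0.0081 0.1079] F [5.2 5.2 1.9] gap 16.6 grip 54.2 tilt [ 0.002  0.001 -1.   ] q [-0.22  0.54  1.91  0.    0.69 -0.12]
the job is handed in; nothing more can be done
None
```

I handed the job in at about 15 s with the lid seated and let go and the slide held about 23 mm out, its line within about 1–2 mm of the pointer by my camera measurements; no verdict came back.

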